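# Bolt the wax chest shut

## Task

Lock the grey wax chest: take the red ball handle of its barrel bolt, slide the bolt across towards the brass staple on the blue hatch, feel for the notch in the brass guide plate, and turn the handle down into that notch until it rests fully home. Be gentle with the soft brass plate: lean on it only lightly, to feel for the notch, and never force the handle against it where there is no notch. Leave everything else on the bench undisturbed, and let go of the handle at the end.

Things in the scene. Friction and masses are not known exactly. Their poses are not given: they have to be found in the camera images.
- chest: Grey steel chest fixed to the bench, 220 mm (its x) by 380 mm (its y) by 80 mm high; origin at the centre of its underside; turned about the vertical by up to 20 degrees (unturned, its axes are the world's). Barrel bolt and brass guide are on its flat top, the blue hatch is the +y end of that top.
- rod_line (a point): Point on the axis of the bolt's rod above the chest's centre, 30 mm above its top; axes are the chest's. The 14 mm steel rod lies along y and slides to +y. Dark loops hold it at y = -75 and +77 mm; they stand 44 mm above the top and reach 13 mm either side of the axis.
- staple (a point): Centre of the brass staple on the hatch that receives the rod's nose, on the rod's axis, 122 mm along the chest's +y from its centre; the staple is 25 mm wide and stands 44 mm above the chest's top.
- guide: Dark foot, 12 x 190 x 6 mm, of the brass guide on the chest's top, at chest x = -22.5, y = +5 mm; origin at the centre of its underside, axes as the chest's. An upright brass plate, 5 mm thick and about 180 mm long, stands on it parallel to the rod, its faces 20 and 25 mm from the rod's axis on the -x side. The brass is soft: more than 25 N on the guide damages it.
- guide_edge (a point): Height of the plate's top edge, above the guide's origin: 60 mm over the chest's top, 30 mm above the rod's axis. One notch, 12 mm wide, is cut from this edge down to the height of the rod's axis. The plate's place along y is adjustable and NOT measured: the notch's centre lies anywhere from 10 to 36 mm along +y from this point, so at a bolt value of 0.060 to 0.086.
- bolt (a joint): How far the bolt has slid to the chest's +y, m; 0 to 0.105, starts between 0 and 0.015. The handle stands at chest y = -0.045 + this value. About 3 N of friction to slide; it stays where it is left.
- handle (a joint): Turn of the handle about the rod, rad: 0 upright, positive turns it down towards the chest's -x. Starts between -0.1 and 0.25. Away from the notch the guide plate stops it at about 0.48 (up to 0.52 when leaned on); in the notch it turns on until it rests on the notch's floor at about 1.4. About 1.3 N of friction at the ball; it stays where it is left.
- knob (a point): Centre of the red ball, 22 mm across, at the end of the handle, 70 mm from the rod's axis; the handle's stem below it is 8 mm thick. The ball is 100 mm above the chest's top when the handle is upright, and about 42 mm above it and 69 mm from the rod when the handle is home. Its axes turn with the handle (y along the rod).
- wax_ring: carved blue wax ring, 28 mm across, 12 mm high, lying on the chest's hatch; origin at its underside
- pin_vice: aluminium pin vice, about 130 mm long, 10 mm thick, lying on the chest's deck behind the bolt (+x side in the chest's frame); origin at its underside
- wax_tree: round steel casting base 104 mm across with a rubber cone and a green sprue carrying two blue wax rings, 90 mm high; origin at its underside
- mandrel: pale wooden ring mandrel standing on a 70 mm round foot, 168 mm high; origin at its underside
- file_tray: blue tray 150 x 100 x 35 mm with small dark files; origin at its underside
- bead_jar: clear jar with white cap, 56 mm across, 70 mm high; origin at its underside
- dap_block: steel dapping block, a 50 mm cube; origin at its underside

How it is judged:
By the outcome, as a careful person would: the job done as asked, in the order asked, and still so for the second after the job is handed in, with the robot touching nothing.
It also fails if it takes over 64 s, if anything falls off the work surface, if the arm or the gripper's body presses on something with over 40 N, if the wrist force passes 120 N, or if a joint passes its speed limit or range.

## Robot

A 6-joint arm with a two-finger parallel gripper is mounted at the origin on the work surface. World frame = base frame: x ahead of the robot, y to its left, z up, the work surface at z = 0. Lengths are in mm, angles in rad, forces in N, time in s.
With the tool pointing down it reaches from about 300 to 775 mm from the base axis. Payload 14.6 kg.
Tool frame: the origin (TCP) lies at the very end of the fingers, on their centre line; the grasp point (between the pads) lies 19 mm behind it; x points along the fingers, y is the direction in which the jaws open and shut, and the axes are right-handed (so a half turn about x gives the same grasp; the last joint's range is limited). The gripper opens to 85 mm and grips with 20 to 120 N. Pads are 22 mm wide; open, the fingers measure 114 mm over their backs; the gripper's body (76 mm by 85 mm) begins 54 mm behind the grasp point. The pads swing forward as they close: fully open they stand 13 mm farther back than shut.
Start: joints at [1.098, 0.3, 1.521, -0, 1.321, -0.067], TCP at [217.111, 505.324, 231.281] pointing down, gripper open.
Joint ranges: [-3.03, 3.03], [-0.79, 2.21], [0.23, 2.52], [-1.04, 4.18], [0, 3.07], [-2.55, 2.55]. Speed limits (rad/s): [2.22, 2.22, 2.57, 3.14, 3.14, 3.14].

## Interface

Orientations are given as a rotation vector (axis times angle).
In Python, from workcell import robot, read_camera, close_job, boxes_of gives the robot as it stands.
- The arm moves only by the tool play_rows, never from a script. Its argument "moves" is a list of rows, each a list of 4 numbers: the shift along the world's x, y, z in mm, then the turn about the world's z in degrees. A call has 1 to 20 rows; each row is the pose to reach, as a shift and turn from the pose measured when the call began; what a row does not reach only later rows make up. A row lasts 1/10 s, in which the tool goes at most 50 mm and 8.59 degrees, less where a joint would pass 70% of its speed; a pose out of reach is approached as far as the arm can. A call with a gripper value outside its range is refused whole. "hand" is the opening, from 0 (shut) to 1 (fully open), set as the call begins (left out, the last holds). The fingers move at their own pace and stop on an object; the grip force is fixed at half the most. Time passes only in rows, so rows that repeat a pose let the fingers close. It gives the time, the measured TCP pose, the force and the opening at its end, in the units of the state.
- robot.sense(): the state, without advancing time (a new reading comes with each control period).
- read_camera(name): name is "side" or "top"; returns a dict with "pixels" (400x640x3 uint8, blue, green, red), "fov_y" (degrees; the focal length in pixels is half the picture's height over the tangent of half this angle, whatever the lens; pixels are square), "cx", "cy" (the principal point, pixels), "origin" and "orientation" of the camera in the world. Camera axes: x right, y down, z forward; pixel columns grow to the right and rows downward; lengths in mm; the calibration is good to about 2 mm. A picture is of the moment at which its call begins. There is no depth.
- close_job(): hands the job in, once; it reports no verdict.
Trained networks look in the newest picture that a camera, given by its name, has taken for a name from the list of things; names that differ only in an ending like _2 or _b are one class to them, and where a whole thing is asked for, a point or a joint stands for the part that bears it (a point fixed in the world has none). Each returns a list of dicts, best first, with "score" (0 to 1); they miss things now and then, are a little off and sometimes report something else, mostly with a low value. They report only what shows in the picture. A call takes as long as a camera call.
- boxes_of(thing, camera): "bbox" ([left, top, right, bottom] in pixels, round what is visible of it).
The state is a dict: "time_s": time; "joints": joint angles; "joint_velocities": joint speeds; "joint_torque": joint torques, N m; "tool_pos": TCP position; "tcp_rot": TCP orientation; "wrist_force": force on the tool from outside, world axes, zero at the start; "moment": the same for the moment, N m; "finger_gap": finger opening in mm.
Only numpy, scipy, OpenCV 4.12 (cv2) and the standard library are available. Lean on these libraries where they do the work, as an engineer would, in place of code of your own. Each camera call takes 0.05 s, during which the arm holds its last target. There are 200 camera calls.

## Working session

There is one attempt and no reset: what is moved stays moved. The work goes in short steps, Python scripts to look and compute and a tool call to move; the robot and the scene stay as the last step left them, time stands still between calls to the robot, and variables do not carry over. Pictures are saved under pics/ and viewed, about 8 in all and at most 12, crops included, and the job is handed in when it is done.

Besides the shell and the picture viewer there is one more tool, called as name(argument=value, ...), one argument or row to a line, values as JSON. play_rows: Moves the arm, as the interface text tells. Its arguments: {"type":"object","properties":{"moves":{"type":"array","items":{"type":"array","items":{"type":"number"}}},"hand":{"type":"number"}},"required":["moves"]}

```bash
mkdir -p pics; cat > h.py <<'E'
import numpy as np, cv2
from scipy.spatial.transform import Rotation as R
from workcell import robot, read_camera, close_job, boxes_of
def cam(n,save=None):
    c=read_camera(n); 
    if save: cv2.imwrite('pics/'+save,c['pixels'])
    return c
def K(c):
    f=c['pixels'].shape[0]/2/np.tan(np.radians(c['fov_y'])/2); return f
def rot(c):
    o=np.array(c['orientation'],float)
    return o if o.shape==(3,3) else R.from_rotvec(o).as_matrix()
def ray(c,u,v):
    f=K(c); d=np.array([(u-c['cx'])/f,(v-c['cy'])/f,1]); return np.array(c['origin'],float), rot(c)@d
def atz(c,u,v,z):
    o,d=ray(c,u,v); return o+d*(z-o[2])/d[2]
def proj(c,P):
    q=(np.atleast_2d(P)-np.array(c['origin']))@rot(c); return q[:,:2]/q[:,2:]*K(c)+[c['cx'],c['cy']]
def tri(c1,p1,c2,p2):
    o1,d1=ray(c1,*p1);o2,d2=ray(c2,*p2)
    t=np.linalg.lstsq(np.c_[d1,-d2],o2-o1,rcond=None)[0]
    a=o1+t[0]*d1;b=o2+t[1]*d2; return (a+b)/2,np.linalg.norm(a-b)
E
python3 - <<'E'
from h import *
for n in('top','side'):
    c=cam(n,n+'0.png'); print(n,c['origin'],np.array(c['orientation']).tolist(),c['fov_y'],c['cx'],c['cy'])
    for t in('chest','knob','guide','staple','handle','wax_ring','pin_vice','mandrel','wax_tree','bead_jar','file_tray','dap_block'):
        print(t,[(np.round(b['bbox']).tolist(),round(b['score'],2)) for b in boxes_of(t,n)[:2]])
print(robot.sense())
E
```

```text
top [ 371.1084252    -9.93987785 1501.78535615] [-2.126370739707602, 2.136141351144884, -0.19606862754199] 46.30436897550387 324.37317490877666 206.47780498060226
chest [([280.0, 189.0, 405.0, 262.0], 0.43)]
knob [([347.0, 218.0, 358.0, 226.0], 0.4)]
guide [([307.0, 230.0, 370.0, 231.0], 0.59)]
staple [([279.0, 186.0, 406.0, 262.0], 0.88)]
handle [([308.0, 226.0, 371.0, 233.0], 0.59), ([428.0, 174.0, 476.0, 228.0], 0.45)]
wax_ring []
pin_vice [([340.0, 192.0, 376.0, 199.0], 0.65)]
mandrel [([174.0, 246.0, 206.0, 271.0], 0.78)]
wax_tree [([430.0, 257.0, 465.0, 290.0], 0.58)]
bead_jar [([174.0, 248.0, 206.0, 268.0], 0.24)]
file_tray [([432.0, 172.0, 476.0, 229.0], 0.75)]
dap_block [([266.0, 146.0, 281.0, 163.0], 0.74)]
side [1181.36758901 -878.17010718  880.97478498] [-2.1258373545399722, -0.612926683610713, 0.33704913765926764] 48.222580636052285 315.85117221470705 198.90013021319356
chest [([220.0, 181.0, 359.0, 298.0], 0.58)]
knob []
guide [([269.0, 183.0, 308.0, 233.0], 0.91)]
staple [([218.0, 179.0, 356.0, 296.0], 0.57)]
handle [([274.0, 192.0, 289.0, 221.0], 0.55)]
wax_ring []
pi
[... 255 characters left out ...]
0.0, 212.0, 411.0, 234.0], 0.95)]
{'time_s': 1.3, 'joints': array([ 1.09842376e+00,  2.99883877e-01,  1.52102914e+00,  8.17836777e-06,
        1.32070587e+00, -6.65944028e-02]), 'joint_velocities': array([ 0.00034695,  0.00129227,  0.00114294, -0.00407786,  0.001368  ,
        0.00100213]), 'joint_torque': array([ 6.63709106e-04, -5.43341947e+01, -3.61993253e+01,  6.91216223e-05,
        5.20499652e-04,  1.33124472e-04]), 'tool_pos': array([217.09141323, 505.31821928, 231.27708788]), 'tcp_rot': array([ 0.31828538,  1.5472732 , -0.318322  ]), 'wrist_force': array([ 0.80095832, -0.04358614,  0.94757673]), 'moment': array([ 0.04491345,  0.05080841, -0.03130256]), 'finger_gap': 85.4687432195101}
```

View pics/top0.png

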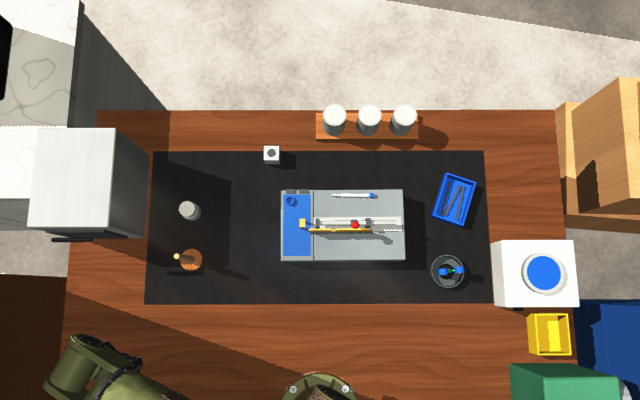

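View pics/side0.png

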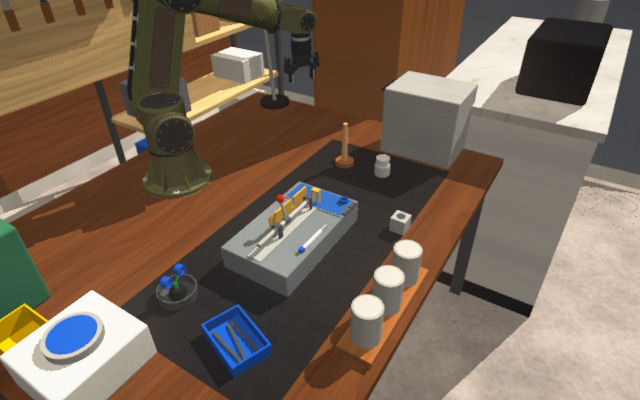

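The top view has the chest at px (280–405, 189–262), with its hatch (+y) to the left, the red ball near (354, 224) and the plate along row 230. The side view has the ball at about (281, 199). Next I'll zoom in and triangulate.

```bash
cat > look.py <<'E'
from h import *
def red(c):
    p=c['pixels'].astype(int); m=((p[...,2]>120)&(p[...,1]<70)&(p[...,0]<70)).astype(np.uint8)
    n,l,s,ce=cv2.connectedComponentsWithStats(m)
    return [(s[i].tolist(),ce[i]) for i in range(1,n) if s[i][4]>8 and 180<ce[i][0]<420 and 170<ce[i][1]<300]
E
python3 - <<'E'
from look import *
t=cam('top');s=cam('side')
rt=red(t);rs=red(s);print(rt,rs)
print(tri(t,rt[0][1],s,rs[0][1]))
a=cv2.resize(t['pixels'][180:270,272:412],None,fx=5.6,fy=5.6,interpolation=cv2.INTER_CUBIC)
cv2.imwrite('pics/t1.png',a)
a=cv2.resize(s['pixels'][175:265,235:365],None,fx=6,fy=6,interpolation=cv2.INTER_CUBIC)
cv2.imwrite('pics/s1.png',a)
E
```

```text
[([351, 221, 8, 7, 41], array([354.82926829, 224.29268293]))] [([276, 194, 8, 8, 44], array([279.59090909, 197.81818182]))]
(array([ 556.06018951, -105.45604726,  179.04337736]), np.float64(0.7328463466025619))
```

View pics/t1.png

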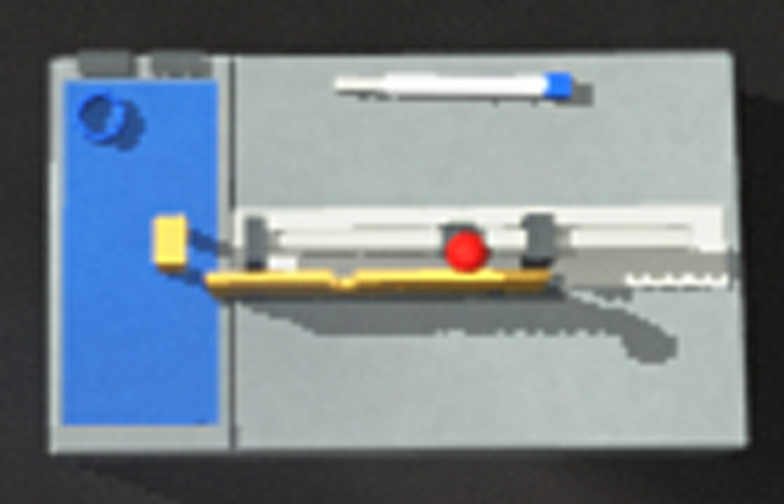

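View pics/s1.png

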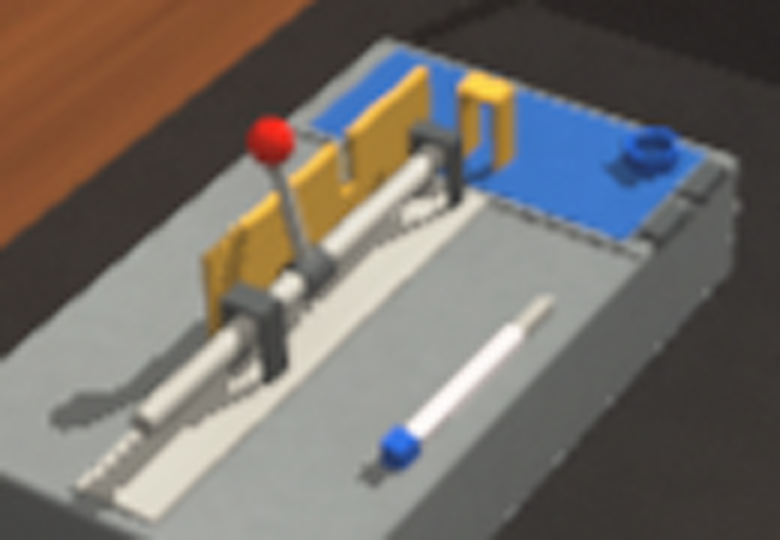

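The notch shows in the plate's top edge, at about (333.6, 230) in the top view and (292, 198) in the side view. The handle is near upright. Next step is fitting the chest pose and the notch position.

```bash
python3 - <<'E'
from look import *
from scipy.optimize import least_squares
t=cam('top');s=cam('side')
T=lambda u,v:np.array([272+u/5.6-.4,180+v/5.6-.4]); S=lambda u,v:np.array([235+u/6-.4,175+v/6-.4])
# chest-frame pts (z above bench)
top=[((110,190,80),T(50,58)),((110,-190,80),T(732,52)),((-110,-190,80),T(748,447)),((-110,190,80),T(50,452)),
 ((0,122,124),T(170,241)),((-22.5,100,140),T(209,280)) ]
top=top[:5]
sd=[((110,190,80),S(738,160)),((-110,190,80),S(388,40)),((0,122,124),S(487,88))]
W=lambda p,q:np.array([q[0]+p[0]*np.cos(q[2])-p[1]*np.sin(q[2]),q[1]+p[0]*np.sin(q[2])+p[1]*np.cos(q[2]),p[2]])
def res(q):
    return np.r_[[proj(t,W(p,q))[0]-m for p,m in top],[proj(s,W(p,q))[0]-m for p,m in sd]].ravel()
f=least_squares(res,[560,-60,0],loss='soft_l1',x_scale=[10,10,.1]);q=f.x
print(q,np.degrees(q[2]),np.round(res(q).reshape(-1,2),1))
def C(P): d=P[:2]-q[:2];c,s_=np.cos(q[2]),np.sin(q[2]); return np.array([c*d[0]+s_*d[1],-s_*d[0]+c*d[1],P[2]-80])
P,e=tri(t,red(t)[0][1],s,red(s)[0][1]); print('knob',P,C(P),e)
N=atz(t,*T(345,280),140);print('notch top',N,C(N))
for uv in((340,150),(346,165)):
  # side: intersect with plane chest x=-20
  o,d=ray(s,*S(*uv)); n=np.array([np.cos(q[2]),np.sin(q[2]),0]); k=(-20-(o-[*q[:2],0])@n)/(d@n); print('notch side',C(o+k*d))
N=atz(t,*T(207,285),140);print('plate end',C(N));N=atz(t,*T(550,280),140);print(C(N))
np.save('q.npy',q)
st=robot.sense();print(R.from_rotvec(st['tcp_rot']).as_matrix().round(2))
E
```

```text
[ 5.71397474e+02 -7.38657464e+01  1.70291522e-03] 0.0975698547483621 [[ 0.2 -0.7]
 [ 0.5 -0.3]
 [ 0.3  0.1]
 [-0.6  0.1]
 [-0.  -0.5]
 [ 0.3 -0.7]
 [-0.8 -1.1]
 [-0.4 -0.4]]
knob [ 556.06018951 -105.45604726  179.04337736] [-15.39105742 -31.56413696  99.04337736] 0.7328463466025619
notch top [546.37440865 -44.33897658 140.        ] [-24.97274709  29.56933916  60.        ]
notch side [-20.          25.81211474  56.05320112]
notch side [-20.          29.86558416  44.68699174]
plate end [-27.16955389 101.8207605   60.        ]
[-25.62417131 -77.83653737  60.        ]
[[-0.    0.39  0.92]
 [ 0.    0.92 -0.39]
 [-1.    0.   -0.  ]]
```

Findings so far:
- The chest is unturned (about 0.1°).
- The knob is at (556, -105.5, 179), which gives a turn of about 0.22 and a bolt value of about 0.013.
- The notch is at chest y of about 28–30, so a bolt value of about 0.074, inside the stated range.

I'll fly above the knob at the present height, jaws along y.

play_rows(
  moves=[
    [339, -611, 0, 23],
    [339, -611, 0, 23],
    [339, -611, 0, 23],
    [339, -611, 0, 23],
    [339, -611, 0, 23],
    [339, -611, 0, 23],
    [339, -611, 0, 23],
    [339, -611, 0, 23],
    [339, -611, 0, 23],
    [339, -611, 0, 23],
    [339, -611, 0, 23],
    [339, -611, 0, 23],
    [339, -611, 0, 23],
    [339, -611, 0, 23],
    [339, -611, 0, 23],
    [339, -611, 0, 23],
    [339, -611, 0, 23],
    [339, -611, 0, 23],
  ],
  hand=1,
)

```text
time_s: 3.3
tool_pos: [555.8, -104.4, 231.6]
tcp_rot: [0.002, 1.57, -0.002]
wrist_force: [0.1, 0.3, 0.5]
finger_gap: 85.4
```

play_rows(
  moves=[
    [0, -1, -20, 0],
    [0, -1, -45, 0],
    [0, -1, -65, 0],
    [0, -1, -73, 0],
    [0, -1, -73, 0],
    [0, -1, -73, 0],
  ],
)

```text
time_s: 3.9
tool_pos: [556.2, -105.2, 159.8]
tcp_rot: [0.002, 1.569, -0.002]
wrist_force: [-0.5, -0.2, -0.3]
finger_gap: 85.2
```

```bash
python3 - <<'E'
from look import *
t=cam('top');s=cam('side');print(red(t),red(s)); st=robot.sense();print(st['tool_pos'],st['wrist_force'])
a=cv2.resize(s['pixels'][140:265,220:365],None,fx=4,fy=4,interpolation=cv2.INTER_CUBIC);cv2.imwrite('pics/s2.png',a)
E
```

```text
[] [([276, 195, 8, 7, 42], array([279.5952381, 198.       ]))]
[ 556.26474609 -105.35765311  159.88470239] [-0.41410567  0.00148956 -0.93788701]
```

View pics/s2.png

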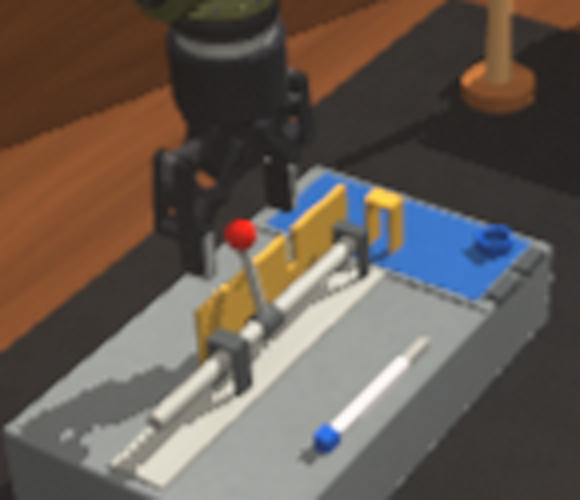

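The jaws straddle the red ball, crop (241, 234), one on each side along the rod. The notch is visible at about (291, 240). Closing now.

play_rows(
  moves=[
    [0, 0, 0, 0],
    [0, 0, 0, 0],
    [0, 0, 0, 0],
    [0, 0, 0, 0],
    [0, 0, 0, 0],
    [0, 0, 0, 0],
    [0, 0, 0, 0],
    [0, 0, 0, 0],
    [0, 0, 0, 0],
    [0, 0, 0, 0],
  ],
  hand=0,
)

```text
time_s: 5.0
tool_pos: [556.3, -105.5, 160.1]
tcp_rot: [0.002, 1.568, -0.003]
wrist_force: [-1.5, -1.7, 6.3]
finger_gap: 18.6
```

```bash
python3 - <<'E'
from look import *
t=cam('top');s=cam('side');print(red(t),red(s)); st=robot.sense();print(st['tool_pos'],st['wrist_force'],st['moment'],st['finger_gap'])
a=cv2.resize(s['pixels'][160:235,240:330],None,fx=8,fy=8,interpolation=cv2.INTER_CUBIC);cv2.imwrite('pics/s3.png',a)
E
```

```text
[] [([281, 195, 3, 6, 10], array([281.9, 197.5]))]
[ 556.34055636 -105.50813725  160.11581269] [-2.36246372 -2.02843384  5.4174432 ] [-0.31155364  0.30137056 -0.05547269] 18.456162187964303
```

View pics/s3.png

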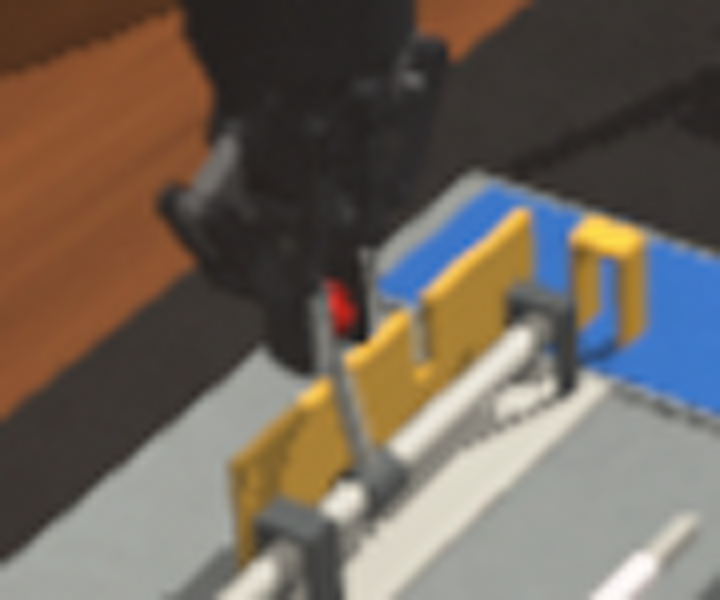

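The ball is held between the pads, although the gap reads 18.6 mm against the 22 mm ball. I'll slide +y by 45 mm at the same turn and watch the force.

play_rows(
  moves=[
    [0, 2, 0, 0],
    [0, 6, 0, 0],
    [0, 11, 0, 0],
    [0, 17, 0, 0],
    [0, 23, 0, 0],
    [0, 29, 0, 0],
    [0, 35, 0, 0],
    [0, 40, 0, 0],
    [0, 43, 0, 0],
    [0, 45, 0, 0],
    [0, 45, 0, 0],
    [0, 45, 0, 0],
  ],
)

```text
time_s: 6.3
tool_pos: [556.3, -59.9, 160.2]
tcp_rot: [0.002, 1.568, -0.002]
wrist_force: [-1.7, -0.3, 5.2]
finger_gap: 18.6
```

```bash
python3 - <<'E'
from look import *
q=np.load('q.npy');t=cam('top');s=cam('side');print(red(s),robot.sense()['finger_gap'])
S=lambda u,v:np.array([240+u/8-.44,160+v/8-.44])
for uv in((411,315),(427,300),(411,365),(427,370),(232,465),(530,215)):
  o,d=ray(s,*S(*uv)); n=np.array([1,0,0]); k=(q[0]-20-o[0])/d[0]; print((o+k*d).round(1))
# brass profile in top image: yellow columns' darkness along row
p=t['pixels'].astype(int); print(p[228:233,326:342,2])
print(p[228:233,326:342,0])
print([atz(t,u,230,140)[1].round(1) for u in (330,334,338)])
E
```

```text
[([291, 187, 3, 6, 12], array([291.75, 189.5 ]))] 18.654520331128623
[551.4 -49.5 139.3]
[551.4 -39.5 139.8]
[551.4 -51.3 118.2]
[551.4 -41.9 110.1]
[ 551.4 -153.8  140.9]
[551.4  27.  138.2]
[[235 222 238 232 162  74  35  44  59  54  44  38  35  40  47  56]
 [255 255 255 255 255 203  74  39  36  48  56  45  42  44  40  39]
 [178 177 177 179 197 234 157  95  47  35  38  36  38  38  41  39]
 [121 111 109 103 110 139 145 141  99  51  35  34  29  28  29  29]
 [122 115 111 104 100 103 101  92  87  78  66  63  48  44  34  30]]
[[124 106 126 123  83  49  40  52  67  62  47  38  35  39  45  45]
 [109 108 109 110 105  88  44  39  42  55  62  49  47  46  43  41]
 [ 73  66  63  63  71  85  61  49  37  37  41  41  42  44  46  45]
 [ 80  73  72  63  62  69  59  59  46  36  35  34  32  31  34  33]
 [ 85  81  78  73  71  71  68  60  60  55  48  48  41  37  34  29]]
[np.float64(-34.9), np.float64(-46.7), np.float64(-58.4)]
```

Slid 45.6 mm with low force. Both views put the notch at world y of about -45. I'll go there and turn down to θ of about 0.40, short of the plate.

play_rows(
  moves=[
    [0, 3, 0, 0],
    [0, 8, 0, 0],
    [0, 12, 0, 0],
    [0, 15, 0, 0],
    [0, 15, 0, 0],
    [-2, 15, -0.5, 0],
    [-4, 15, -1, 0],
    [-6, 15, -1.6, 0],
    [-8, 15, -2.3, 0],
    [-10, 15, -3, 0],
    [-12, 15, -3.8, 0],
    [-12, 15, -3.8, 0],
    [-12, 15, -3.8, 0],
  ],
)

```text
time_s: 7.7
tool_pos: [543.6, -45.0, 156.8]
tcp_rot: [0.002, 1.57, -0.002]
wrist_force: [-7.2, 2.3, 12.5]
finger_gap: 18.6
```

play_rows(
  moves=[
    [0, 0, 1, 0],
    [0, 0, 1, 0],
    [0, 0, 1, 0],
  ],
)

```text
time_s: 8.0
tool_pos: [542.9, -45.0, 156.9]
tcp_rot: [0.002, 1.572, -0.002]
wrist_force: [-0.0, 2.2, -5.8]
finger_gap: 18.6
```

```bash
python3 -c "
from h import *
st=robot.sense();print(st['tool_pos'],st['wrist_force'],st['moment'])"
```

```text
[542.89311085 -44.99229014 156.92054809] [-0.02039713  2.16142065 -5.77572944] [ 0.21749908  0.10549844 -0.19795447]
```

play_rows(
  moves=[
    [-1, 0, -0.6, 0],
    [-2, 0, -1.1, 0],
    [-3, 0, -1.5, 0],
    [-3, 0, -1.5, 0],
    [-3, 0, -1.5, 0],
  ],
)

```text
time_s: 8.5
tool_pos: [539.9, -45.0, 155.5]
tcp_rot: [0.002, 1.572, -0.002]
wrist_force: [0.3, 2.7, 1.8]
finger_gap: 18.8
```

play_rows(
  moves=[
    [-0.7, 0, -0.3, 0],
    [-1.4, 0, -0.65, 0],
    [-2, 0, -1, 0],
    [-2, 0, -1, 0],
    [-2, 0, -1, 0],
  ],
)

```text
time_s: 9.0
tool_pos: [537.9, -45.0, 154.6]
tcp_rot: [0.002, 1.572, -0.002]
wrist_force: [2.1, 1.0, -0.1]
finger_gap: 18.6
```

play_rows(
  moves=[
    [-0.7, 0, -0.3, 0],
    [-1.3, 0, -0.65, 0],
    [-1.3, 0, -0.65, 0],
    [-1.3, 0, -0.65, 0],
  ],
)

```text
time_s: 9.4
tool_pos: [536.6, -45.0, 153.9]
tcp_rot: [0.002, 1.572, -0.002]
wrist_force: [2.1, 2.4, 1.4]
finger_gap: 18.9
```

play_rows(
  moves=[
    [-0.7, 0, -0.35, 0],
    [-1.3, 0, -0.7, 0],
    [-1.3, 0, -0.7, 0],
    [-1.3, 0, -0.7, 0],
  ],
)

```text
time_s: 9.8
tool_pos: [535.3, -45.1, 153.2]
tcp_rot: [0.002, 1.572, -0.002]
wrist_force: [2.9, 1.3, 0.3]
finger_gap: 18.7
```

play_rows(
  moves=[
    [-0.7, 0, -0.35, 0],
    [-1.3, 0, -0.7, 0],
    [-1.3, 0, -0.7, 0],
    [-1.3, 0, -0.7, 0],
  ],
)

```text
time_s: 10.2
tool_pos: [534.0, -45.0, 152.5]
tcp_rot: [0.002, 1.572, -0.002]
wrist_force: [4.4, 2.1, -0.4]
finger_gap: 18.8
```

play_rows(
  moves=[
    [-0.4, 0, -0.2, 0],
    [-0.7, 0, -0.4, 0],
    [-0.7, 0, -0.4, 0],
    [-0.7, 0, -0.4, 0],
  ],
)

```text
time_s: 10.6
tool_pos: [533.4, -45.0, 152.1]
tcp_rot: [0.002, 1.572, -0.002]
wrist_force: [4.5, 1.6, 0.7]
finger_gap: 18.7
```

```bash
python3 - <<'E'
from look import *
t=cam('top');s=cam('side');print(red(s));st=robot.sense();print(st['tool_pos'],st['wrist_force'])
a=cv2.resize(s['pixels'][160:235,250:340],None,fx=8,fy=8,interpolation=cv2.INTER_CUBIC);cv2.imwrite('pics/s4.png',a)
E
```

```text
[([288, 184, 4, 7, 22], array([289.22727273, 187.27272727]))]
[533.38277451 -45.03956269 152.11533144] [4.52290148 2.33746001 0.18444658]
```

View pics/s4.png

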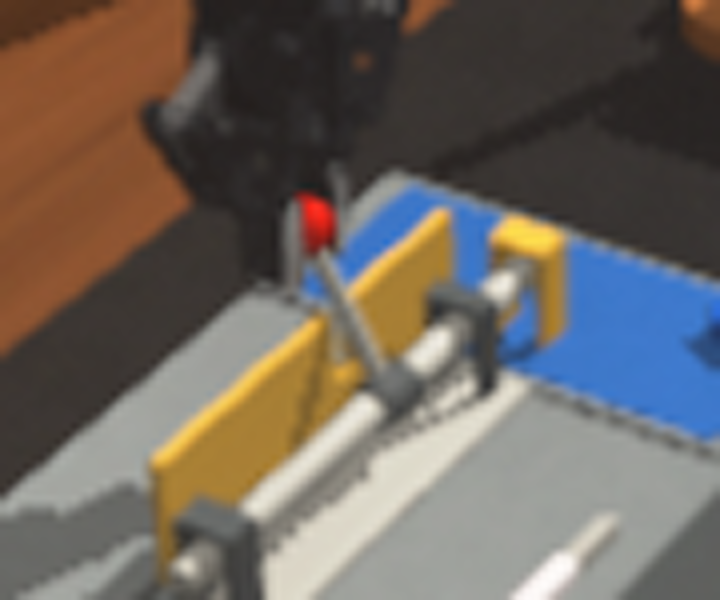

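```bash
python3 - <<'E'
from look import *
q=np.load('q.npy');s=cam('side')
S=lambda u,v:np.array([250+u/8-.44,160+v/8-.44])
for uv in((305,222),(308,222)):
  o,d=ray(s,*S(*uv));k=(-45-o[1])/d[1];P=o+k*d;print('ball',P, np.arctan2(q[0]-P[0],P[2]-110),np.hypot(q[0]-P[0],P[2]-110))
for th in(.3,.4,.45,.5,.6):
  P=[q[0]-70*np.sin(th),-45,110+70*np.cos(th)]; u=proj(s,P)[0]; print(th,P,((u+.44-[250,160])*8).round())
for P in ([q[0]-20,-50.5,140],[q[0]-20,-38.5,140],[q[0]-22,-44.5,110]): print(((proj(s,P)[0]+.44-[250,160])*8).round())
E
```

```text
ball [538.91608058 -45.         172.36932386] 0.48014186097155054 70.32050519258894
ball [540.25097921 -45.         172.83879581] 0.46016724525304603 70.13428812757455
0.3 [np.float64(550.7110591218319), -45, np.float64(176.87355423879242)] [332. 221.]
0.4 [np.float64(544.1381896265201), -45, np.float64(174.47426958020196)] [317. 221.]
0.45 [np.float64(540.9498862003395), -45, np.float64(173.03129716468737)] [310. 222.]
0.5 [np.float64(537.8376858858314), -45, np.float64(171.4307793323261)] [303. 223.]
0.6 [np.float64(531.8725004504731), -45, np.float64(167.7734930436775)] [290. 227.]
[329. 315.]
[349. 298.]
[338. 372.]
```

At θ of about 0.47 the stem meets the plate next to the notch. The ball now sits about 5.5 mm off-centre in the pads, because they slipped under light load. I'll back off, regrip centred, then feel along y.

play_rows(
  moves=[
    [0, 0, 0, 0],
    [0, 0, 0, 0],
    [0, 0, 0, 0],
    [0, 0, 0, 0],
    [0, 0, 0, 0],
    [3, 0, 0.5, 0],
    [6, 0, 0.5, 0],
    [6, 0, 0.5, 0],
    [6, 0, 0.5, 0],
  ],
  hand=0.6,
)

```text
time_s: 11.65
tool_pos: [539.4, -45.0, 152.5]
tcp_rot: [0.002, 1.572, -0.002]
wrist_force: [0.0, -0.0, -0.2]
finger_gap: 51.4
```

```bash
python3 - <<'E'
from look import *
t=cam('top');s=cam('side');print(red(s),red(t));st=robot.sense();print(st['tool_pos'],st['wrist_force'],st['finger_gap'])
q=np.load('q.npy')
for b in red(s):
  o,d=ray(s,*b[1]);k=(-45-o[1])/d[1];P=o+k*d;print('ball',P, np.arctan2(q[0]-P[0],P[2]-110),np.hypot(q[0]-P[0],P[2]-110))
E
```

```text
[([285, 184, 7, 7, 37], array([288.16216216, 186.97297297]))] []
[539.32687789 -45.03266809 152.53622855] [-0.71203702 -0.36982833 -0.60771504] 51.30933898123665
ball [540.69025729 -45.         174.14423921] 0.44648023570073225 71.1155155844998
```

play_rows(
  moves=[
    [0.5, 0, 1, 0],
    [0.5, 0, 1, 0],
    [0.5, 0, 1, 0],
    [0.5, 0, 1, 0],
    [0.5, 0, 1, 0],
    [0.5, 0, 1, 0],
    [0.5, 0, 1, 0],
    [0.5, 0, 1, 0],
  ],
  hand=0,
)

```text
time_s: 12.55
tool_pos: [539.8, -45.0, 153.8]
tcp_rot: [0.002, 1.572, -0.002]
wrist_force: [-3.4, -0.1, 6.0]
finger_gap: 18.5
```

play_rows(
  moves=[
    [-0.7, 0, -0.2, 0],
    [-1.4, 0, -0.5, 0],
    [-1.4, 0, -0.5, 0],
    [-1.4, 0, -0.5, 0],
  ],
)

```text
time_s: 12.95
tool_pos: [538.4, -44.9, 153.2]
tcp_rot: [0.002, 1.572, -0.002]
wrist_force: [0.9, -0.0, 0.3]
finger_gap: 18.8
```

play_rows(
  moves=[
    [-0.7, 0, -0.4, 0],
    [-1.4, 0, -0.8, 0],
    [-1.4, 0, -0.8, 0],
    [-1.4, 0, -0.8, 0],
  ],
)

```text
time_s: 13.35
tool_pos: [537.0, -44.9, 152.4]
tcp_rot: [0.003, 1.572, -0.002]
wrist_force: [1.9, 0.3, -0.3]
finger_gap: 19.1
```

play_rows(
  moves=[
    [-0.7, 0, -0.4, 0],
    [-1.4, 0, -0.8, 0],
    [-1.4, 0, -0.8, 0],
    [-1.4, 0, -0.8, 0],
  ],
)

```text
time_s: 13.75
tool_pos: [535.6, -45.0, 151.5]
tcp_rot: [0.003, 1.572, -0.002]
wrist_force: [3.2, 1.1, -0.9]
finger_gap: 19.1
```

```bash
cat > ball.py <<'E'
from look import *
s=cam('side');st=robot.sense();q=np.load('q.npy');y=st['tool_pos'][1];print(st['tool_pos'].round(1),st['wrist_force'].round(1),st['finger_gap'])
p=s['pixels'].astype(int);P2=lambda th:proj(s,[q[0]-70*np.sin(th),y,110+70*np.cos(th)])[0]
print(red(s));print([(th,P2(th).round(1).tolist()) for th in(.4,.5,.6,.8,1.0,1.2,1.4)])
E
python3 ball.py
```

```text
[535.6 -44.9 151.5] [ 3.4  0.6 -0.5] 18.462451972595975
[]
[(0.4, [289.2, 187.2]), (0.5, [287.4, 187.5]), (0.6, [285.8, 187.9]), (0.8, [282.9, 189.4]), (1.0, [280.7, 191.7]), (1.2, [279.2, 194.5]), (1.4, [278.5, 197.9])]
```

Contact force is light, about 3.3 N at the ball. I'll feel along +y in small steps.

play_rows(
  moves=[
    [0, 0.5, 0, 0],
    [0, 1, 0, 0],
    [0, 1.5, 0, 0],
    [0, 1.5, 0, 0],
  ],
)

```text
time_s: 14.2
tool_pos: [535.6, -43.6, 151.5]
tcp_rot: [0.002, 1.572, -0.002]
wrist_force: [1.5, -3.3, -0.5]
finger_gap: 18.6
```

play_rows(
  moves=[
    [-0.7, 0, -0.4, 0],
    [-1.4, 0, -0.8, 0],
    [-1.4, 0, -0.8, 0],
    [-1.4, 0, -0.8, 0],
  ],
)

```text
time_s: 14.6
tool_pos: [534.3, -43.5, 150.7]
tcp_rot: [0.002, 1.571, -0.002]
wrist_force: [5.4, -1.9, -2.5]
finger_gap: 19.4
```

play_rows(
  moves=[
    [0, 0.5, 0, 0],
    [0, 1, 0, 0],
    [0, 1.5, 0, 0],
    [0, 1.5, 0, 0],
  ],
)

```text
time_s: 15.0
tool_pos: [534.3, -42.0, 150.7]
tcp_rot: [0.002, 1.572, -0.002]
wrist_force: [4.5, -2.7, -1.4]
finger_gap: 18.7
```

```bash
python3 ball.py; python3 - <<'E'
from look import *
s=cam('side')
a=cv2.resize(s['pixels'][165:225,260:330],None,fx=10,fy=10,interpolation=cv2.INTER_CUBIC);cv2.imwrite('pics/s5.png',a)
E
```

```text
[534.3 -42.  150.7] [ 3.6 -3.1 -1.6] 18.81448943369083
[]
[(0.4, [289.8, 186.7]), (0.5, [288.0, 187.0]), (0.6, [286.4, 187.4]), (0.8, [283.5, 188.9]), (1.0, [281.3, 191.2]), (1.2, [279.8, 194.1]), (1.4, [279.1, 197.4])]
```

View pics/s5.png

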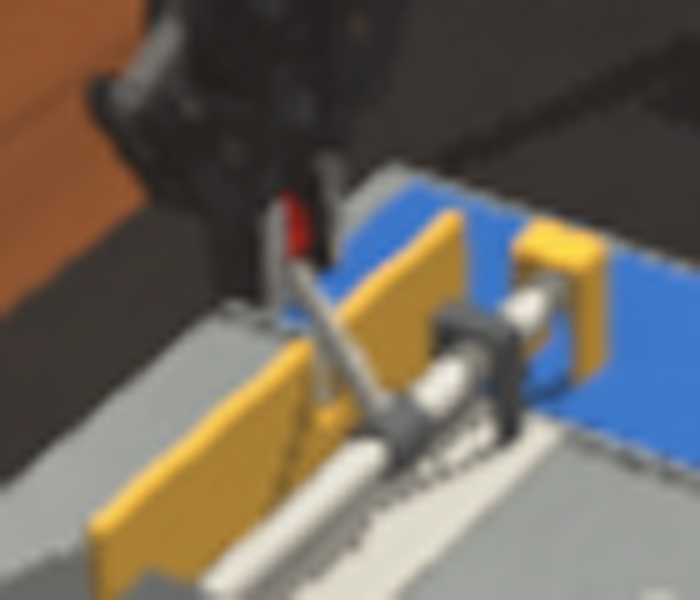

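```bash
python3 - <<'E'
from look import *
q=np.load('q.npy');s=cam('side')
S=lambda u,v:np.array([260+u/10-.45,165+v/10-.45])
I=lambda P:((proj(s,P)[0]+.45-[260,165])*10).round()
for nm,uv in dict(nTL=(310,345),nBL=(318,405),nBR=(355,395),plL=(92,525),plR=(465,212)).items():
  o,d=ray(s,*S(*uv));k=(q[0]-20-o[0])/d[0];print(nm,(o+k*d).round(1))
print('hub',I([q[0],-42,110]),'knob',I([q[0]-70*np.sin(.48),-42,110+70*np.cos(.48)]))
print('staple top',I([q[0],q[1]+122,124]))
for y in(-50,-44,-38):print(y,I([q[0]-20,y,140]),I([q[0]-20,y,110]),I([q[0]-25,y,110]))
for r in (20,30,36,45):print('stem',r,I([q[0]-r*np.sin(.48),-42,110+r*np.cos(.48)]))
E
```

```text
nTL [551.4 -51.4 140. ]
nBL [551.4 -49.3 117.5]
nBR [551.4 -31.2 109.7]
plL [ 551.4 -152.8  142.4]
plR [551.4  28.4 139.9]
hub [390. 434.] knob [288. 224.]
staple top [558. 244.]
-50 [313. 343.] [318. 427.] [304. 422.]
-44 [325. 332.] [330. 416.] [316. 411.]
-38 [337. 322.] [342. 406.] [328. 401.]
stem 20 [362. 375.]
stem 30 [347. 345.]
stem 36 [338. 327.]
stem 45 [325. 300.]
```

The notch now shows to the left (-y) of the stem, and a check of the ball's position in the camera suggests the true target is nearer tool y = -47. I'll ease off the lean, shift -y, and lean again.

play_rows(
  moves=[
    [1.5, 0, 0.8, 0],
    [1.5, -2, 0.8, 0],
    [1.5, -4, 0.8, 0],
    [1.5, -5, 0.8, 0],
    [1.5, -5, 0.8, 0],
    [0.8, -5, 0.4, 0],
    [0, -5, 0, 0],
    [0, -5, 0, 0],
  ],
)

```text
time_s: 15.95
tool_pos: [534.9, -46.6, 151.0]
tcp_rot: [0.003, 1.57, -0.002]
wrist_force: [6.3, 5.7, 0.7]
finger_gap: 18.8
```

play_rows(
  moves=[
    [0.7, 0, 0.3, 0],
    [0.7, -0.7, 0.3, 0],
    [0.7, -1.4, 0.3, 0],
    [0.2, -1.4, 0.1, 0],
    [0.2, -1.4, 0.1, 0],
  ],
)

```text
time_s: 16.45
tool_pos: [535.5, -47.2, 151.4]
tcp_rot: [0.004, 1.568, -0.0]
wrist_force: [5.5, 10.1, 1.6]
finger_gap: 18.7
```

Fy rose to 10 N, so something now stops -y motion, possibly the notch's wall. I'll back off in y and press down gently.

play_rows(
  moves=[
    [0, 0.8, 0, 0],
    [0, 1.6, 0, 0],
    [0, 1.6, 0, 0],
    [0, 1.6, 0, 0],
  ],
)

```text
time_s: 16.85
tool_pos: [535.6, -45.9, 151.5]
tcp_rot: [0.004, 1.568, -0.001]
wrist_force: [3.1, -2.0, 1.3]
finger_gap: 18.7
```

```bash
python3 ball.py; python3 - <<'E'
from look import *
s=cam('side')
a=cv2.resize(s['pixels'][165:225,260:330],None,fx=10,fy=10,interpolation=cv2.INTER_CUBIC);cv2.imwrite('pics/s6.png',a)
E
```

```text
[535.6 -45.8 151.4] [ 3.8 -1.6  0.3] 18.779107976194464
[]
[(0.4, [289.0, 187.4]), (0.5, [287.2, 187.6]), (0.6, [285.6, 188.1]), (0.8, [282.7, 189.6]), (1.0, [280.5, 191.8]), (1.2, [279.0, 194.7]), (1.4, [278.3, 198.1])]
```

View pics/s6.png

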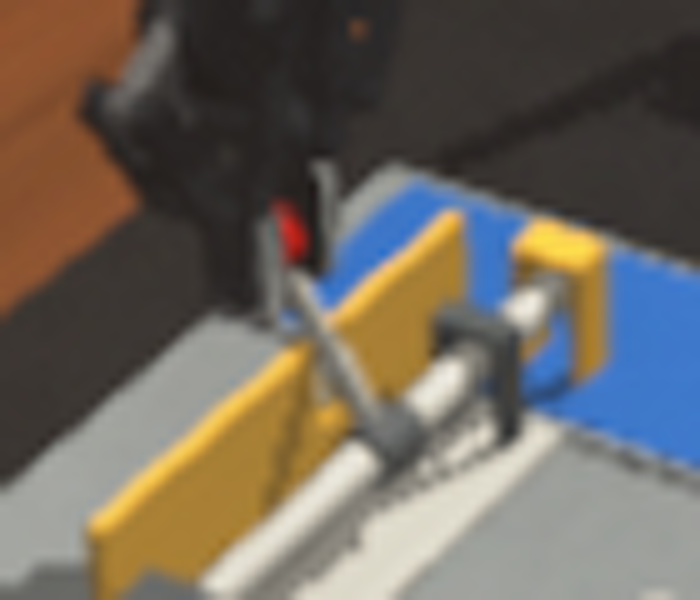

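play_rows(
  moves=[
    [-0.7, 0, -0.4, 0],
    [-1.4, 0, -0.8, 0],
    [-1.4, 0, -0.8, 0],
    [-1.4, 0, -0.8, 0],
  ],
)

```text
time_s: 17.35
tool_pos: [534.3, -45.7, 150.6]
tcp_rot: [0.004, 1.568, -0.001]
wrist_force: [5.0, 0.3, -1.0]
finger_gap: 18.9
```

Accounting for occlusion by the near pad, the ball stays centred in the grip at θ of about 0.53, past the stop. So the stem is probably already in the notch, and the Fy of 10 N was its -y wall. I'll centre in y and keep turning gently.

play_rows(
  moves=[
    [0, 0.5, 0, 0],
    [0, 0.9, 0, 0],
    [-0.8, 0.9, -0.4, 0],
    [-1.7, 0.9, -1, 0],
    [-1.7, 0.9, -1, 0],
    [-1.7, 0.9, -1, 0],
  ],
)

```text
time_s: 17.95
tool_pos: [532.6, -45.0, 149.5]
tcp_rot: [0.004, 1.568, -0.001]
wrist_force: [5.8, -2.7, -2.7]
finger_gap: 18.6
```

play_rows(
  moves=[
    [-0.6, 0, -0.8, 0],
    [-1.2, 0, -1.4, 0],
    [-1.9, 0, -2, 0],
    [-1.9, 0, -2, 0],
    [-1.9, 0, -2, 0],
  ],
)

```text
time_s: 18.45
tool_pos: [530.5, -45.0, 147.9]
tcp_rot: [0.004, 1.568, -0.001]
wrist_force: [0.7, -2.0, 5.8]
finger_gap: 18.5
```

Tangential force stays at about 3.7 N with no build-up, at θ of about 0.63, so it is in the notch. I'll continue along the arc.

play_rows(
  moves=[
    [-1.5, 0, -0.7, 0],
    [-3.2, 0, -2.1, 0],
    [-4.9, 0, -3.5, 0],
    [-6.5, 0, -4.9, 0],
    [-6.5, 0, -4.9, 0],
    [-6.5, 0, -4.9, 0],
  ],
)

```text
time_s: 19.05
tool_pos: [522.4, -45.1, 143.6]
tcp_rot: [0.004, 1.572, -0.001]
wrist_force: [-16.0, -1.4, 17.2]
finger_gap: 18.8
```

play_rows(
  moves=[
    [0, 0, 0.3, 0],
    [0, 0, 0.3, 0],
    [0, 0, 0.3, 0],
  ],
)

```text
time_s: 19.35
tool_pos: [521.9, -45.1, 143.7]
tcp_rot: [0.004, 1.573, -0.001]
wrist_force: [-1.9, -1.7, 2.9]
finger_gap: 18.8
```

play_rows(
  moves=[
    [-2, 0, -1.8, 0],
    [-3.9, 0, -3.7, 0],
    [-5.7, 0, -5.8, 0],
    [-7.2, 0, -7.6, 0],
    [-8.6, 0, -9.4, 0],
    [-8.6, 0, -9.4, 0],
    [-8.6, 0, -9.4, 0],
  ],
)

```text
time_s: 20.05
tool_pos: [511.2, -44.8, 134.4]
tcp_rot: [0.004, 1.578, -0.001]
wrist_force: [-21.5, 0.6, 20.3]
finger_gap: 11.8
```

The gap fell to 11.8 mm, so the ball is being squeezed out of the pads. I'll open and look.

play_rows(
  moves=[
    [0, 0, 0, 0],
    [0, 0, 0, 0],
    [0, 0, 0, 0],
    [0, 0, 0, 0],
    [0, 0, 0, 0],
    [0, 0, 0, 0],
  ],
  hand=0.8,
)

```text
time_s: 20.65
tool_pos: [511.2, -44.8, 134.3]
tcp_rot: [0.004, 1.578, -0.0]
wrist_force: [0.1, -0.3, -0.4]
finger_gap: 68.4
```

```bash
python3 ball.py; python3 - <<'E'
from look import *
s=cam('side')
a=cv2.resize(s['pixels'][165:225,250:320],None,fx=10,fy=10,interpolation=cv2.INTER_CUBIC);cv2.imwrite('pics/s7.png',a)
E
```

```text
[511.2 -44.8 134.4] [-0.7  0.6  0.7] 68.37936703062041
[([282, 185, 8, 7, 44], array([285.20454545, 187.88636364]))]
[(0.4, [289.2, 187.2]), (0.5, [287.4, 187.4]), (0.6, [285.8, 187.9]), (0.8, [282.9, 189.4]), (1.0, [280.7, 191.7]), (1.2, [279.2, 194.5]), (1.4, [278.5, 197.9])]
```

View pics/s7.png

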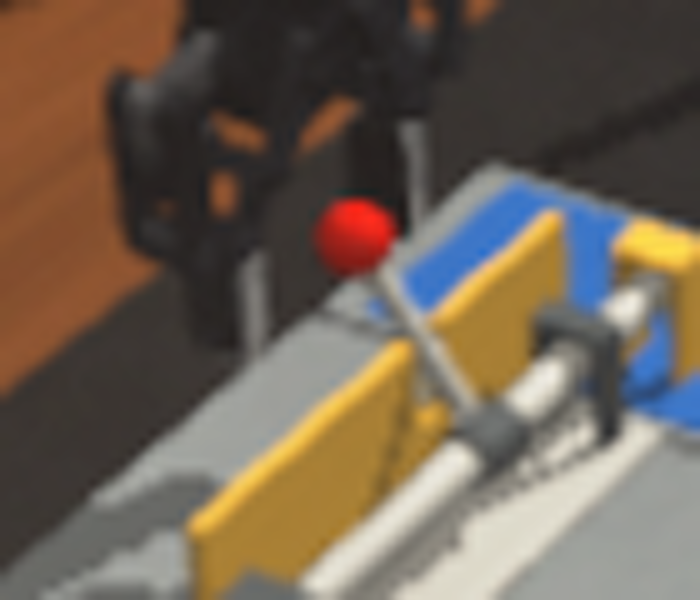

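The ball is fully visible at crop (355, 236), giving θ of about 0.6, past the 0.52 plate limit and so in the notch. The grip slips on the smooth ball, so I'll finish by pushing down on the ball's top with shut fingertips, with force purely vertical and light. First I rise and shut.

play_rows(
  moves=[
    [0, 0, 15, 0],
    [0, 0, 35, 0],
    [0, 0, 60, 0],
    [0, 0, 60, 0],
  ],
  hand=0.8,
)

```text
time_s: 21.15
tool_pos: [512.4, -45.0, 197.4]
tcp_rot: [0.003, 1.573, -0.001]
wrist_force: [-0.0, -0.0, -0.6]
finger_gap: 68.2
```

play_rows(
  moves=[
    [4, 0, 0, 0],
    [9, 0, 0, 0],
    [14, 0, 0, 0],
    [16, 0, 0, 0],
    [16, 0, 0, 0],
    [16, 0, 0, 0],
    [16, 0, 0, 0],
    [16, 0, 0, 0],
  ],
  hand=0,
)

```text
time_s: 21.95
tool_pos: [528.3, -45.0, 197.4]
tcp_rot: [0.003, 1.573, -0.001]
wrist_force: [1.1, 0.0, -0.2]
finger_gap: 0.1
```

```bash
cat >> ball.py <<'E'
for b in red(s)[:1]:
  o,d=ray(s,*b[1]);k=(y-o[1])/d[1];P=o+k*d;print('ball',P.round(1),'th(axis 570)',np.arctan2(570-P[0],P[2]-110).round(3),np.hypot(570-P[0],P[2]-110).round(1))
E
python3 ball.py
```

```text
[528.3 -45.  197.4] [ 0.3 -0.7 -0.4] 0.11101389272599657
[([282, 185, 8, 7, 45], array([285.28888889, 187.86666667]))]
[(0.4, [289.1, 187.2]), (0.5, [287.4, 187.5]), (0.6, [285.8, 187.9]), (0.8, [282.9, 189.4]), (1.0, [280.7, 191.7]), (1.2, [279.2, 194.6]), (1.4, [278.5, 197.9])]
ball [530.2 -45.  167.4] th(axis 570) 0.606 69.8
```

play_rows(
  moves=[
    [0, 0, -8, 0],
    [0, 0, -16, 0],
    [0, 0, -18, 0],
    [0, 0, -19, 0],
    [0, 0, -20, 0],
    [0, 0, -20, 0],
  ],
)

```text
time_s: 22.6
tool_pos: [528.4, -45.0, 177.5]
tcp_rot: [0.004, 1.573, -0.001]
wrist_force: [-0.2, 0.3, -0.1]
finger_gap: 0.4
```

play_rows(
  moves=[
    [0, 0, -0.5, 0],
    [0, 0, -1, 0],
    [0, 0, -1.5, 0],
    [0, 0, -2, 0],
    [0, 0, -2, 0],
  ],
)

```text
time_s: 23.1
tool_pos: [528.4, -45.0, 176.0]
tcp_rot: [0.003, 1.573, -0.001]
wrist_force: [-3.4, -0.1, 5.5]
finger_gap: -0.3
```

play_rows(
  moves=[
    [-1, 0, 0, 0],
    [-2, 0, -0.7, 0],
    [-3, 0, -1.4, 0],
    [-4, 0, -2.1, 0],
    [-4, 0, -2.1, 0],
  ],
)

```text
time_s: 23.6
tool_pos: [524.2, -45.0, 173.8]
tcp_rot: [0.003, 1.573, -0.001]
wrist_force: [-1.1, -0.1, 2.4]
finger_gap: -0.0
```

```bash
python3 ball.py
```

```text
[524.2 -45.  173.8] [-1.1  0.3  2.1] -0.19648775681748096
[([281, 187, 8, 5, 31], array([284.38709677, 188.87096774]))]
[(0.4, [289.1, 187.2]), (0.5, [287.4, 187.5]), (0.6, [285.7, 187.9]), (0.8, [282.9, 189.4]), (1.0, [280.7, 191.7]), (1.2, [279.2, 194.6]), (1.4, [278.5, 197.9])]
ball [526.7 -45.  162.7] th(axis 570) 0.687 68.2
```

The push works at 2.4 N, with θ of about 0.69. Following the arc.

play_rows(
  moves=[
    [-2, 0, -1.7, 0],
    [-4, 0, -3.4, 0],
    [-5.7, 0, -5.2, 0],
    [-8, 0, -7.8, 0],
    [-10.3, 0, -10.5, 0],
    [-10.3, 0, -10.5, 0],
  ],
)

```text
time_s: 24.25
tool_pos: [513.5, -45.0, 162.8]
tcp_rot: [0.004, 1.574, -0.001]
wrist_force: [-0.5, 0.0, 0.5]
finger_gap: -0.1
```

play_rows(
  moves=[
    [-2, 0, -2.9, 0],
    [-4.1, 0, -5.7, 0],
    [-5.9, 0, -8.7, 0],
    [-7.6, 0, -11.7, 0],
    [-7.6, 0, -11.7, 0],
  ],
)

```text
time_s: 24.75
tool_pos: [505.6, -45.0, 150.6]
tcp_rot: [0.004, 1.575, -0.001]
wrist_force: [0.3, 0.5, 0.5]
finger_gap: -0.2
```

```bash
python3 ball.py
```

```text
[505.8 -45.  150.9] [0.3 0.8 0.2] -0.3394769667599968
[([277, 191, 7, 7, 29], array([279.79310345, 193.72413793]))]
[(0.4, [289.1, 187.2]), (0.5, [287.4, 187.5]), (0.6, [285.8, 187.9]), (0.8, [282.9, 189.4]), (1.0, [280.7, 191.7]), (1.2, [279.2, 194.6]), (1.4, [278.5, 197.9])]
ball [508.6 -45.  139.2] th(axis 570) 1.127 68.0
```

play_rows(
  moves=[
    [-1.5, 0, -3.2, 0],
    [-2.9, 0, -6.4, 0],
    [-4, 0, -9.5, 0],
    [-5, 0, -12.5, 0],
    [-5, 0, -12.5, 0],
  ],
)

```text
time_s: 25.3
tool_pos: [500.5, -45.0, 137.8]
tcp_rot: [0.004, 1.575, -0.001]
wrist_force: [0.3, -0.5, 0.1]
finger_gap: 0.1
```

play_rows(
  moves=[
    [-0.2, 0, -1, 0],
    [-0.4, 0, -2, 0],
    [-0.6, 0, -3, 0],
    [-0.6, 0, -3, 0],
    [-0.6, 0, -3, 0],
  ],
)

```text
time_s: 25.8
tool_pos: [500.0, -45.0, 134.8]
tcp_rot: [0.004, 1.575, -0.001]
wrist_force: [0.6, 0.8, -0.9]
finger_gap: 0.2
```

play_rows(
  moves=[
    [-0.1, 0, -0.7, 0],
    [-0.2, 0, -1.2, 0],
    [-0.2, 0, -1.2, 0],
    [-0.2, 0, -1.2, 0],
  ],
)

```text
time_s: 26.2
tool_pos: [499.8, -45.0, 133.6]
tcp_rot: [0.004, 1.575, -0.001]
wrist_force: [-0.3, 0.2, -0.5]
finger_gap: -0.2
```

```bash
python3 ball.py
```

```text
[499.8 -45.  133.6] [-0.2  0.3  1.3] 0.027409532673524035
[([276, 195, 6, 7, 28], array([278.57142857, 198.07142857]))]
[(0.4, [289.2, 187.2]), (0.5, [287.4, 187.5]), (0.6, [285.8, 187.9]), (0.8, [282.9, 189.4]), (1.0, [280.7, 191.7]), (1.2, [279.2, 194.6]), (1.4, [278.5, 197.9])]
ball [502.7 -45.  121.5] th(axis 570) 1.401 68.2
```

play_rows(
  moves=[
    [0, 0, -0.5, 0],
    [0, 0, -1, 0],
    [0, 0, -1, 0],
    [0, 0, -1, 0],
  ],
)

```text
time_s: 26.65
tool_pos: [499.8, -45.0, 132.6]
tcp_rot: [0.004, 1.575, -0.001]
wrist_force: [-1.5, 0.3, 2.4]
finger_gap: -0.3
```

play_rows(
  moves=[
    [0, 0, -0.3, 0],
    [0, 0, -0.5, 0],
    [0, 0, -0.5, 0],
    [0, 0, -0.5, 0],
  ],
)

```text
time_s: 27.05
tool_pos: [499.8, -45.0, 132.2]
tcp_rot: [0.004, 1.575, -0.001]
wrist_force: [-1.2, 0.5, 3.0]
finger_gap: -0.2
```

play_rows(
  moves=[
    [0, 0, -0.3, 0],
    [0, 0, -0.5, 0],
    [0, 0, -0.5, 0],
    [0, 0, -0.5, 0],
  ],
)

```text
time_s: 27.45
tool_pos: [499.8, -45.0, 131.7]
tcp_rot: [0.004, 1.575, -0.001]
wrist_force: [-2.0, -0.4, 5.1]
finger_gap: -0.1
```

The force now rises at about 4 N/mm, so the stem is on the notch floor. Lifting clear to check.

play_rows(
  moves=[
    [0, 0, 5, 0],
    [-10, 0, 30, 0],
    [-40, 0, 65, 0],
    [-80, 0, 100, 0],
    [-100, 0, 110, 0],
    [-100, 0, 110, 0],
  ],
)

```text
time_s: 28.05
tool_pos: [398.9, -45.0, 244.0]
tcp_rot: [0.003, 1.57, -0.002]
wrist_force: [0.6, 0.5, -0.7]
finger_gap: -0.0
```

```bash
python3 ball.py; python3 - <<'E'
from look import *
s=cam('side');t=cam('top');print(red(t))
r=red(t)
if r: print(atz(t,*r[0][1],122), tri(t,r[0][1],s,red(s)[0][1]))
a=cv2.resize(s['pixels'][160:260,220:360],None,fx=5,fy=5,interpolation=cv2.INTER_CUBIC);cv2.imwrite('pics/s8.png',a)
E
```

```text
[399.7 -45.1 242.8] [ 1.1 -0.1 -0.8] -0.037809241200414415
[([275, 195, 7, 7, 36], array([278.44444444, 197.69444444]))]
[(0.4, [289.1, 187.2]), (0.5, [287.4, 187.5]), (0.6, [285.7, 187.9]), (0.8, [282.9, 189.4]), (1.0, [280.7, 191.7]), (1.2, [279.2, 194.6]), (1.4, [278.5, 197.9])]
ball [502.4 -45.1 122.8] th(axis 570) 1.384 68.8
[([331, 243, 6, 6, 20], array([333.85, 245.5 ]))]
[501.39561381 -46.29444551 122.        ] (array([501.92462106, -45.73814   , 122.87385911]), np.float64(1.620440687363809))
```

View pics/s8.png

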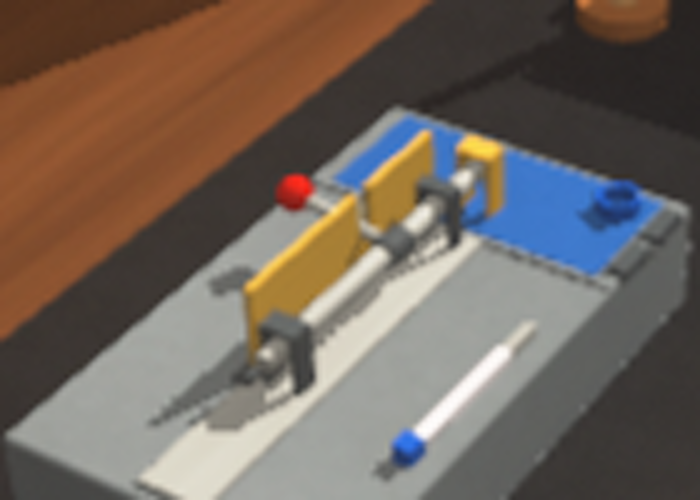

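The picture shows the stem lying in the notch, the ball at crop (295, 192) and the rod's nose in the staple. Ball height is 122.8 mm against the expected 122. The ring and pin vice haven't moved. Handing in.

```bash
python3 -c "
from h import *
print(close_job())"
```

```text
the job is handed in; nothing more can be done
None
```

The chest is locked. The bolt is slid across into the staple, and the handle is turned down and resting on the floor of the notch. The gripper is clear of everything. The job was handed in at about 28 s of the 64 s allowed.

**How it went**
- I gripped the red ball, slid the bolt about 60 mm, and felt along the plate for the notch. It is at world y ≈ -45, a bolt value of about 0.074.
- The grip slipped on the ball twice, and I regripped once. In the end I released it and pushed the handle home with the shut fingertips lightly on top of the ball.

**Last checks**
- **Handle:** the ball is at z ≈ 122.8 mm (expected 122) and about 68 mm from the rod (expected 69), so the turn is about 1.38 to 1.40. The push force rose only at the very end, to about 5 N, which fits the stem resting on the notch floor.
- **Bolt and surroundings:** the last picture shows the rod's nose in the staple and the stem in the notch. The wax ring and pin vice are where they were. I did not re-check the other bench items, but the arm stayed above them.

**What disagreed or is uncertain**
- **Camera against arm:** the rod's axis from the cameras differs by 2–3 mm from what the arm's motion implied. The two camera rays to the ball miss each other by 1.6 mm.
- **Load on the brass:** I estimate at most about 11 N from leaning and pressing. Side force reached about 10 N once, against what I took to be the notch's edge. Both are below the 25 N limit, but I inferred them from the wrist force and did not measure them at the plate.
- **Slipped grip:** in the second slip the wrist read about 30 N as the pads squeezed off the ball. I took that as a force between pads and ball, not on the plate, but could not confirm it.

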